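# Show the doming ball to the loupe

### The job

First slide the inspection loupe (it has a grip fin on top) along its rail until its middle is lined up with the small upright brass pointer standing behind the rail. Then pick up the small ball tray (it has an upright wooden grip), carry it without letting the loose steel ball leave its pocket, and hold it level with the ball at lens height, centred in front of the lens on the side facing the robot, about 55 mm from the glass, touching nothing of the loupe. Finish while still holding the tray there, steady in the gripper, with the loupe still at the pointer and the other things on the bench left alone.

Things in the scene. Friction and masses are not known exactly. Their poses are not given: they have to be found in the camera images.
- rail: Fixed grey-steel inspection rail on the bench, 60 wide (its x) x 230 long (its y), end stops 34 mm high. Origin: centre of its underside, z = 0 on the bench. The loupe carriage slides along its y axis; its -x side faces the robot (turned up to about 0.3 rad).
- carriage (a joint): Position in m of the loupe carriage along the rail's +y axis, 0 at the rail's middle, limits -0.08 to 0.08. It slides stiffly with about 2 N of friction plus light damping and stays where it is left. The carriage is an aluminium block 54 x 50 mm, top 40 mm above the bench, with a post carrying a round loupe (dark ring 64 mm outside diameter, 22 mm thick, glass in it), lens axis level, along the rail's x, 140 mm above the bench.
- loupe_fin (a point): Centre of the top edge of the aluminium grip fin on top of the loupe, 213 mm above the bench. The fin is 14 mm thick along the rail's y, 24 mm wide along the rail's x, and stands 41 mm above the loupe ring (ring top 172 mm above the bench). Lies on the carriage's middle. Its axes are those of the rail.
- loupe_focus (a point): Viewing point of the loupe, an empty point on the lens axis, 55 mm in front of the glass (57 mm from the carriage middle) towards the rail's -x, 140 mm above the bench; it moves with the carriage. Its axes are those of the rail.
- pointer_tip (a point): Upper tip of the fixed brass pointer (12 mm wide, 8 mm thick, 45 mm high) standing on the bench close behind the rail, on its +x side, away from the robot; its axes are those of the rail. The loupe belongs where its middle (the fin) has the same place along the rail's y as this tip.
- tray: Loose ball tray, 0.15 to 0.23 kg: aluminium plate 5 mm thick, 56 wide (its y), reaching from x = -58 to +70 mm. Origin: centre of the underside of the wooden grip, z up. The upright wooden grip stands at the origin, 26 mm along x, 14 mm thick along y, top 57 mm above the underside. A brass balance bar, 14 mm above the underside, lies across at x = -44 mm; the ball pocket is at x = +50 mm. It balances close to the grip.
- tray_pocket (a point): Centre of the pocket's flat floor, on the tray's upper face, 50 mm from the grip along the tray's +x, 5 mm above the tray's underside. The pocket is a brass ring, 28 mm inside and 38 mm outside diameter, whose rim is only 3 mm high.
- ball_center (a point): Centre of the loose steel doming ball, 20 mm diameter, 33 g, which lies in the pocket and can roll some 7 mm about in it; at rest its centre is 10 mm above the pocket floor. It leaves the pocket when the tray is tipped by roughly 40 degrees or jerked.
- end_plate: Loose hexagonal rosewood end plate, 180 mm over corners, 6 mm thick. Origin: centre of its underside. Leave alone.
- reed_block: Loose nickel-plated reed block 30 x 64 mm, 20 mm high. Origin: centre of its underside. Leave alone.
- hammer: Small loose brass-headed jeweller's hammer, 200 mm long, lying on the bench behind the rail. Leave alone.

How it is judged:
By the outcome, as a careful person would: the job done as asked, in the order asked, and still so for the second after the job is handed in, while the arm keeps its last pose, push and grip.
It also fails if it takes over 64 s, if anything falls off the work surface, if the arm or the gripper's body presses on something with over 40 N, if the wrist force passes 120 N, or if a joint passes its speed limit or range.

### The arm

A 6-joint arm with a two-finger parallel gripper is mounted at the origin on the work surface. World frame = base frame: x ahead of the robot, y to its left, z up, the work surface at z = 0. Lengths are in m, angles in rad, forces in N, time in s.
With the tool pointing down it reaches from about 0.325 to 0.9 m from the base axis. Payload 6.1 kg.
Tool frame: the origin (TCP) lies at the very end of the fingers, on their centre line; the grasp point (between the pads) lies 19 mm behind it; z points along the fingers, y is the direction in which the jaws open and shut (so a half turn about z gives the same grasp; the last joint's range is limited). The gripper opens to 85 mm and grips with 20 to 120 N. Pads are 22 mm wide; open, the fingers measure 114 mm over their backs; the gripper's body (76 mm by 85 mm) begins 54 mm behind the grasp point. The pads swing forward as they close: fully open they stand 13 mm farther back than shut.
Start: joints at [-1.349, 0.22, 1.526, -0, 1.395, -0.126], TCP at [0.213, -0.588, 0.231] pointing down, gripper open.
Joint ranges: [-2.98, 2.98], [-0.91, 2.08], [0.09, 2.57], [-1.24, 4.39], [0.2, 2.65], [-2.68, 2.68]. Speed limits (rad/s): [2.57, 2.57, 3.01, 3.14, 3.14, 3.14].

### API

Orientations are given as a unit quaternion [x, y, z, w].
In Python, from bench import * gives the robot as it stands. The module is installed in compiled form; this text tells all that it offers.
- The arm moves only by the tool carry_out, never from a script. Its argument "moves" is one flat list of numbers, 7 for each row, row after row: the turn, a rotation vector about the tool's x, y, z in rad, then the shift along the tool's x, y, z in mm, then the opening, from -1 (shut) to 1 (fully open). A call has 1 to 12 rows; each row shifts and turns the commanded pose from where the row before left it, along the tool's axes as they then stand; what a row does not reach is not made up. A row lasts 1/10 s, in which the tool goes at most 50 mm and 8.59 degrees, less where a joint would pass 70% of its speed; a pose out of reach is approached as far as the arm can. A call is refused whole if a number of a shift passes 50 or a number of a turn 0.15, either way. A call with a gripper value outside its range is refused whole. The fingers move at their own pace and stop on an object; "grip_force" is the grip in N (left out, the last holds). Time passes only in rows, so rows that do not move let the fingers close. It gives the time, the measured TCP pose, the force and the opening at its end, in the units of the state.
- sense(): the state, without advancing time (a new reading comes with each control period).
- snapshot(name): name is "scene" or "top" or "wrist"; returns (picture, depth): 480x640x3 uint8, blue, green, red; 480x640 float32, m along the optical axis (not along the pixel's ray), 0 where there is no reading.
- camera_model(name): a dict with "fx", "fy", "cx", "cy" (pixels), "origin" and "attitude" of the camera in the world. Camera axes: x right, y up, looking along -z (the intrinsics and any distortion apply to the point x, -y, -z); pixel columns grow to the right and rows downward; lengths in m; the calibration is good to about 2 mm. A picture is of the moment at which its call begins: read the wrist's pose just before it. camera_model takes no time and is no camera call; for the wrist camera it gives the pose at the moment of the call.
- finish_job(): hands the job in, once; it reports no verdict.
Trained networks look in the newest picture that a camera, given by its name, has taken for a name from the list of things; names that differ only in an ending like _2 or _b are one class to them, and where a whole thing is asked for, a point or a joint stands for the part that bears it (a point fixed in the world has none). Each returns a list of dicts, best first, with "p" (0 to 1); they miss things now and then, are a little off and sometimes report something else, mostly with a low value. They report only what shows in the picture. A call takes as long as a camera call.
- trace(camera, target): "pixels" (480x640 bool, what is visible of it) and "centre" ([column, row] in pixels, amid what is visible of it).
- mark_of(camera, target): "centre" ([column, row] in pixels: a listed point, or the origin of a listed thing).
The state is a dict: "time_s": time; "joint_pos": joint angles; "joint_velocities": joint speeds; "joint_efforts": joint torques, N m; "tool_pos": TCP position; "eef_rot": TCP orientation; "force": force on the tool from outside, world axes, zero at the start; "wrist_torque": the same for the moment, N m; "finger_gap": opening from 0.0 (shut) to 1.0 (fully open).
Only numpy, scipy, OpenCV 4.12 (cv2) and the standard library are available. Lean on these libraries where they do the work, as an engineer would, in place of code of your own. Each camera call takes 0.05 s, during which the arm holds its last target.

## Working session

There is one attempt and no reset: what is moved stays moved. The work goes in short steps, Python scripts to look and compute and a tool call to move; the robot and the scene stay as the last step left them, time stands still between calls to the robot, and variables do not carry over. Pictures are saved under pics/ and viewed, and the job is handed in when it is done.

Besides the shell and the picture viewer there is one more tool, called after ">>>" as name(argument=value, ...), one argument or row to a line, values as JSON. carry_out: Moves the arm, as the interface text tells. Its arguments: {"type":"object","properties":{"moves":{"type":"array"},"grip_force":{"type":"number"}},"required":["moves"]}

```bash
mkdir -p pics; cat > h.py <<'E'
from bench import *
import numpy as np, cv2
from scipy.spatial.transform import Rotation as R
def Rm(m):
    a=np.array(m["attitude"],float)
    return a if a.shape==(3,3) else R.from_quat(a).as_matrix()
def ray(m,c,r):
    x=(c-m["cx"])/m["fx"]; y=(r-m["cy"])/m["fy"]
    return np.array(m["origin"]), Rm(m)@np.array([x,-y,-1])
def at_z(m,c,r,z):
    o,d=ray(m,c,r); return o+d*(z-o[2])/d[2]
def at_d(m,c,r,dep):
    o,d=ray(m,c,r); return o+d*dep
def proj(m,p):
    q=Rm(m).T@(np.array(p)-np.array(m["origin"]))
    return np.array([m["cx"]+m["fx"]*q[0]/-q[2], m["cy"]+m["fy"]*-q[1]/-q[2]])
E
python3 - <<'E'
from h import *
s=sense();print(s)
for n in("scene","top","wrist"):
    im,d=snapshot(n);cv2.imwrite(f"pics/{n}0.png",im);np.save(f"pics/{n}0.npy",d);print(n,camera_model(n))
    m=camera_model(n)
    for t,z in(("loupe_fin",.213),("pointer_tip",.045),("rail",0),("tray",0),("tray_pocket",.005),("ball_center",.015),("loupe_focus",.14)):
        for r in mark_of(n,t)[:2]: 
            c=r["centre"];print(n,t,round(r["p"],2),np.round(c,1),np.round(at_z(m,c[0],c[1],z),4))
E
```

```text
{'time_s': 0.0, 'joint_pos': array([-1.34912009e+00,  2.21221105e-01,  1.52763766e+00,  1.17352574e-05,
        1.39471698e+00, -1.26069469e-01]), 'joint_velocities': array([-0.00078063, -0.00137658, -0.00010133, -0.0014998 , -0.0002434 ,
        0.00130471]), 'joint_efforts': array([ 6.16674297e-04, -4.96900749e+01, -3.89390409e+01, -1.55609910e-04,
        1.11703432e-02, -2.17978663e-05]), 'tool_pos': array([ 0.21286723, -0.58697145,  0.23018832]), 'eef_rot': array([ 9.84921854e-01,  1.72996992e-01, -4.16118764e-05, -9.90688387e-04]), 'force': array([-0.12348693, -0.20444681, -0.241499  ]), 'wrist_torque': array([0.01899076, 0.00159387, 0.0103359 ]), 'finger_gap': 1.0041004092824661}
scene {'fx': 508.65205438777826, 'fy': 508.65205438777826, 'cx': 321.94376537002535, 'cy': 242.8268243903974, 'origin': array([1.39818406, 0.09703536, 0.76881085]), 'attitude': array([0.28917684, 0.34998559, 0.68295523, 0.57224033])}
scene loupe_fin 0.58 [279.8 226.1] [ 0.6053 -0.1329  0.213 ]
scene pointer_tip 0.59 [325.9 305.4] [ 0.634  -0.0368  0.045 ]
scene rail 0.8 [319.3 306.9] [ 0.5937 -0.0586 
[... 476 characters left out ...]
ay([ 0.03783187, -0.02035318, -0.70525547,  0.70765049])}
top loupe_fin 0.81 [371.7 216.4] [ 0.5918 -0.1371  0.213 ]
top pointer_tip 0.43 [319.4 203.2] [ 0.6356 -0.0358  0.045 ]
top rail 0.73 [328.8 221.2] [ 0.6008 -0.0557  0.    ]
top tray 0.84 [180.9 247.9] [0.5408 0.2714 0.    ]
top tray_pocket 0.87 [179.2 224.1] [0.5932 0.2751 0.005 ]
top ball_center 0.54 [176.  223.6] [0.5935 0.2797 0.015 ]
top loupe_focus 0.96 [368.5 243.5] [ 0.5449 -0.1352  0.14  ]
wrist {'fx': 345.13223703382636, 'fy': 345.13223703382636, 'cx': 324.4472678866352, 'cy': 233.62543069843122, 'origin': array([ 0.28330023, -0.56131877,  0.37412011]), 'attitude': array([-0.1217437 ,  0.08555185, -0.56786217,  0.80956279])}
```

View pics/top0.png

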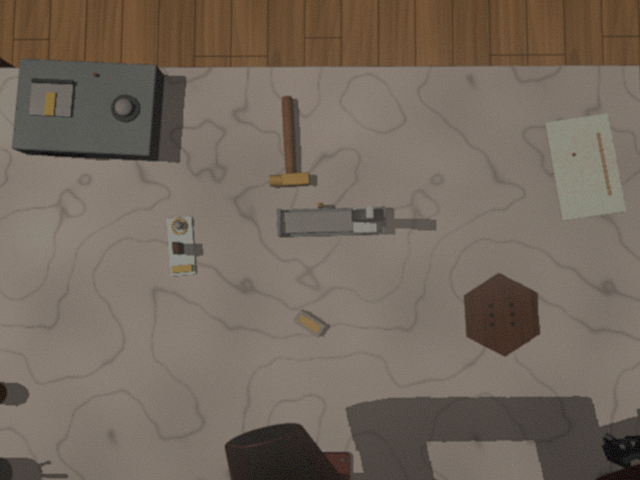

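View pics/scene0.png

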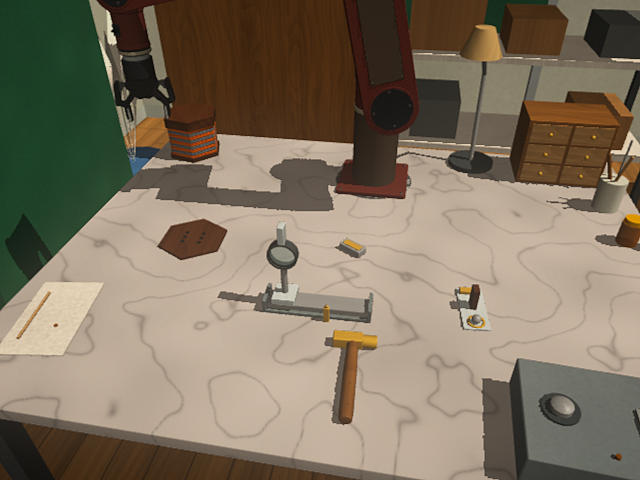

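```bash
python3 - <<'E'
from h import *
def pts(n,t,zlo,zhi):
    m=camera_model(n);d=np.load(f"pics/{n}0.npy")
    r=trace(n,t)
    if not r: print(n,t,'none');return None
    r=r[0];v,u=np.nonzero(r["pixels"]&(d>0));D=d[v,u]
    x=(u-m["cx"])/m["fx"];y=(v-m["cy"])/m["fy"]
    P=np.array(m["origin"])+(np.stack([x,-y,-np.ones_like(x)],1)*D[:,None])@Rm(m).T
    print(n,t,round(r["p"],2),r["centre"],len(P),np.round(np.percentile(P,[2,50,98],axis=0),4).tolist())
    return P[(P[:,2]>zlo)&(P[:,2]<zhi)]
for n in("top","scene"):
    for t,lo,hi in(("rail",0.004,.05),("tray",-.01,.02),("loupe_fin",.18,.23),("loupe_fin",.1,.23),("pointer_tip",0,.06),("ball_center",0,.04)):
        P=pts(n,t,lo,hi)
        if P is None or len(P)<4: continue
        (c,w,a)=cv2.minAreaRect((P[:,:2]*1000).astype(np.float32))
        q=P[:,:2]-P[:,:2].mean(0);_,_,V=np.linalg.svd(q,full_matrices=False)
        print('   ',len(P),np.round(c,1),np.round(w,1),round(a,2),'axis',np.degrees(np.arctan2(V[0,1],V[0,0])), 'z',np.median(P[:,2]))
im=cv2.imread("pics/top0.png");cv2.imwrite("pics/topc.png",cv2.resize(im[180:260,150:420],None,fx=2.9,fy=2.9,interpolation=cv2.INTER_CUBIC))
E
```

```text
top rail 0.95 [329.2, 222.6] 2954 [[0.5695, -0.1723, 0.004], [0.5937, -0.0607, 0.0217], [0.6267, 0.0514, 0.2115]]
    2452 [598.4 -61.3] [ 60.3 235.3] 1.64 axis 88.13846061778659 z 0.020790436810766866
top tray 0.81 [181.3, 247.5] 1517 [[0.481, 0.2419, -0.0014], [0.5424, 0.268, 0.0062], [0.6087, 0.3019, 0.0569]]
    1370 [545.  271.4] [134.5  60.6] 7.85 axis -173.34518799369366 z 0.005710415082401887
top loupe_fin 0.74 [330.4, 223.8] 2938 [[0.5696, -0.1721, 0.0036], [0.5937, -0.0628, 0.0218], [0.6261, 0.0515, 0.2115]]
    109 [ 600.  -131.3] [13.3 23.8] 89.33 axis 178.56438203470825 z 0.21177948247986444
top loupe_fin 0.74 [330.4, 223.8] 2938 [[0.5696, -0.1721, 0.0036], [0.5937, -0.0628, 0.0218], [0.6261, 0.0515, 0.2115]]
    446 [ 599.9 -131.8] [23.5 63.3] 2.76 axis -89.27800292398689 z 0.1664727094312246
top pointer_tip none
top ball_center 0.59 [178.8, 225.4] 67 [[0.5811, 0.2657, 0.0113], [0.5897, 0.2731, 0.0218], [0.5995, 0.2827, 0.0279]]
    67 [590.3 274.1] [18.2 19. ] 83.03 axis -155.40441464070858 z 0.021753931264676174
scene rail 0.91 [294.9, 295.6] 3715 [[0.5725, -0.1743, 0
[... 295 characters left out ...]
8.9] 5.94 axis 11.84781479392613 z 0.0052880904326499945
scene loupe_fin 0.74 [283.4, 264.5] 1560 [[0.5779, -0.1613, 0.0236], [0.6033, -0.1322, 0.1217], [0.626, -0.1052, 0.2118]]
    165 [ 601.3 -133.5] [14.2 24.9] 89.56 axis -16.739872165732823 z 0.20141669735226442
scene loupe_fin 0.74 [283.4, 264.5] 1560 [[0.5779, -0.1613, 0.0236], [0.6033, -0.1322, 0.1217], [0.626, -0.1052, 0.2118]]
    934 [ 598.9 -133.7] [29.5 62.3] 0.9 axis 93.84380013194188 z 0.1483112495646548
scene pointer_tip none
scene ball_center 0.6 [475.0, 321.3] 53 [[0.586, 0.2641, 0.0132], [0.594, 0.2709, 0.0207], [0.5979, 0.2783, 0.0262]]
    53 [592.5 270.4] [15.6 11.7] 64.07 axis -107.04153991198442 z 0.020723232456455798
```

View pics/topc.png

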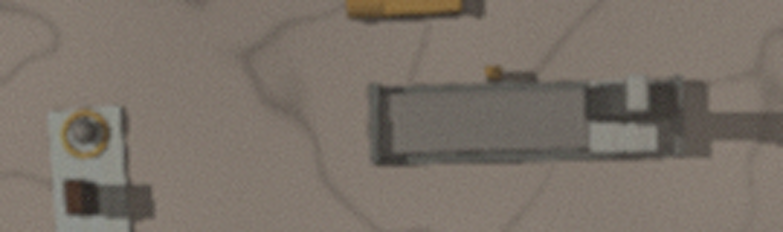

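>>> carry_out(
  moves=[0,0,0.108,0,0,-20,1,0,0,0.108,0,0,-25,1,0,0,0.108,0,0,-25,1,0,0,0,15,-20,0,1,0,0,0,28,-45,0,1,0,0,0,28,-45,0,1,0,0,0,28,-45,0,1,0,0,0,28,-45,0,1,0,0,0,28,-45,0,1,0,0,0,28,-45,0,1,0,0,0,28,-45,0,1,0,0,0,28,-45,0,1],
)

```text
time_s: 3.0
tool_pos: [0.4314, -0.2208, 0.3017]
eef_rot: [1.0, 0.012, 0.0, 0.0]
force: [1.3, -1.2, 0.5]
finger_gap: 0.999
```

>>> carry_out(
  moves=[0,0,0,25,-45,0,1,0,0,0,20,-35,0,1,0,0,0,9,-20,0,1,0,0,0,0,0,0,1,0,0,0,0,0,0,1],
)

```text
time_s: 3.5
tool_pos: [0.4816, -0.1226, 0.3013]
eef_rot: [1.0, 0.013, -0.0, 0.0]
force: [0.6, -0.7, -0.3]
finger_gap: 1.0
```

```bash
python3 - <<'E'
from h import *
s=sense();print(s["time_s"],s["tool_pos"],np.degrees(R.from_quat(s["eef_rot"]).as_matrix()[:,0:2].T.tolist()).shape)
Rt=R.from_quat(s["eef_rot"]).as_matrix();print(np.round(Rt,4))
n="wrist";m=camera_model(n);im,d=snapshot(n);cv2.imwrite("pics/w1.png",im);np.save("pics/w1.npy",d)
print(m,Rt.T@Rm(m))
for t,z in(("loupe_fin",.213),("pointer_tip",.045),("rail",0),("loupe_focus",.14)):
    for r in mark_of(n,t)[:2]: 
        c=r["centre"];print(t,round(r["p"],2),np.round(c,1),np.round(at_z(m,c[0],c[1],z),4))
r=trace(n,"rail")
v,u=np.nonzero(r[0]["pixels"]&(d>0));D=d[v,u];P=np.array([at_d(m,a,b,c) for a,b,c in zip(u,v,D)])
for lo,hi in((.004,.05),(.2,.22)):
    Q=P[(P[:,2]>lo)&(P[:,2]<hi)]
    if len(Q)>5: print(lo,len(Q),cv2.minAreaRect((Q[:,:2]*1000).astype(np.float32)))
E
```

```text
3.5 [ 0.48159552 -0.12262453  0.30132564] (2, 3)
[[ 9.997e-01  2.530e-02 -2.000e-04]
 [ 2.530e-02 -9.997e-01 -5.000e-04]
 [-2.000e-04  5.000e-04 -1.000e+00]]
{'fx': 345.13223703382636, 'fy': 345.13223703382636, 'cx': 324.4472678866352, 'cy': 233.62543069843122, 'origin': array([ 0.55638589, -0.12001038,  0.44411883]), 'attitude': array([-0.10667185,  0.10393179, -0.69050447,  0.70782969])} [[-4.52570679e-04  9.55700987e-01  2.94338951e-01]
 [ 9.99999839e-01  3.31469980e-04  4.61319913e-04]
 [ 3.43319370e-04  2.94339112e-01 -9.55700983e-01]]
loupe_fin 0.91 [352.   53.4] [ 0.5994 -0.1356  0.213 ]
rail 0.58 [276.1  90.6] [ 0.5968 -0.0613  0.    ]
rail 0.32 [548.9 253. ] [ 0.3994 -0.4317 -0.    ]
0.004 9457 ((596.0515747070312, -61.303321838378906), (59.696533203125, 233.65106201171875), 1.5366331338882446)
0.2 1042 ((597.748779296875, -133.7285919189453), (23.78680419921875, 14.049681663513184), 1.4749795198440552)
```

View pics/w1.png

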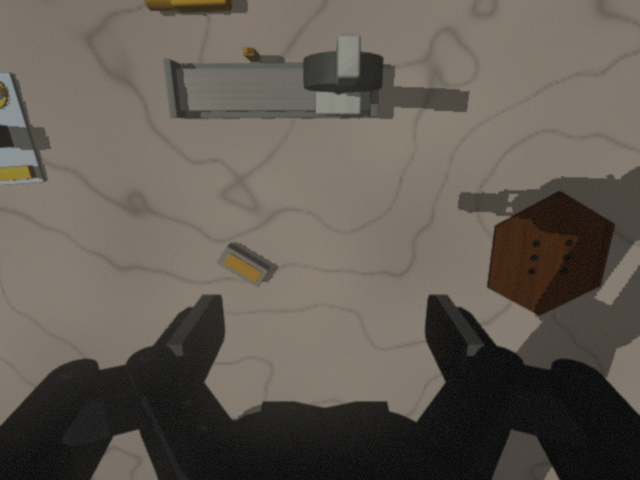

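```bash
python3 - <<'E'
from h import *
im=cv2.imread("pics/w1.png");d=np.load("pics/w1.npy");m=dict(fx=345.13223703382636,fy=345.13223703382636,cx=324.4472678866352,cy=233.62543069843122,origin=[0.55638589,-0.12001038,0.44411883],attitude=[-0.10667185,0.10393179,-0.69050447,0.70782969])
for nm,mm in(("w1",m),("top0",camera_model("top")),("scene0",camera_model("scene"))):
    im=cv2.imread(f"pics/{nm}.png");d=np.load(f"pics/{nm}.npy")
    hsv=cv2.cvtColor(im,cv2.COLOR_BGR2HSV);k=(hsv[...,0]>10)&(hsv[...,0]<30)&(hsv[...,1]>110)
    c=proj(mm,[.635,-.036,.03]).astype(int);w=16;b=np.zeros(k.shape,bool);b[max(0,c[1]-w):c[1]+w,c[0]-w:c[0]+w]=1
    v,u=np.nonzero(k&b)
    P=np.array([at_d(mm,a,e,d[e,a]) for a,e in zip(u,v)]);print(nm,c,len(P),u.mean(),v.mean(),np.round(np.percentile(P,[5,50,95],axis=0),4).tolist())
    T=P[P[:,2]>.040];
    if len(T):print(' top',len(T),T.mean(0), (T.min(0)+T.max(0))/2)
    x,y=max(0,c[0]-30),max(0,c[1]-30);cv2.imwrite(f"pics/{nm}_pt.png",cv2.resize(im[y:y+60,x:x+80],None,fx=8,fy=8,interpolation=cv2.INTER_NEAREST))
E
```

```text
w1 [248  48] 88 248.17045454545453 51.55681818181818 [[0.6275, -0.0428, 0.0376], [0.6301, -0.0383, 0.0409], [0.6336, -0.0325, 0.0451]]
 top 58 [ 0.62975826 -0.03919806  0.04925967] [ 0.59518348 -0.07620042  0.24209272]
top0 [319 204] 12 319.5833333333333 204.75 [[0.6299, -0.0392, 0.0404], [0.6322, -0.0361, 0.0431], [0.6352, -0.0329, 0.0472]]
 top 11 [ 0.63247739 -0.03593534  0.04361548] [ 0.63295165 -0.03602019  0.04428157]
scene0 [326 311] 99 325.9191919191919 313.3131313131313 [[0.6249, -0.0428, 0.0023], [0.6348, -0.0365, 0.0224], [0.6371, -0.0321, 0.0419]]
 top 11 [ 0.63379003 -0.03609057  0.04195451] [ 0.63352872 -0.03676724  0.04219484]
```

View pics/w1_pt.png

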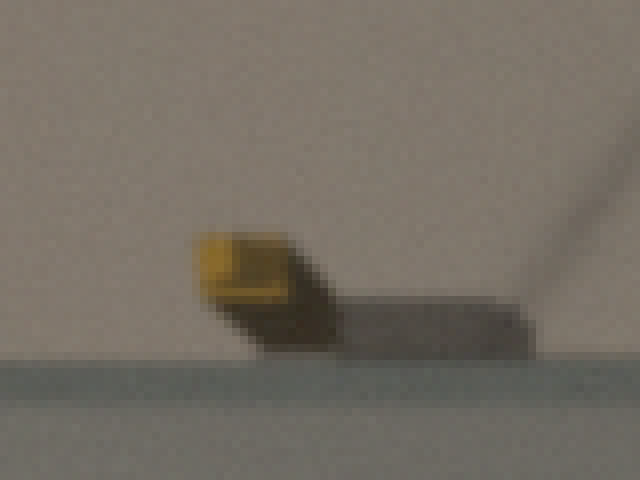

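>>> carry_out(
  moves=[0,0,0,20,2,0,1,0,0,0,30,4,0,1,0,0,0,30,4,0,1,0,0,0,25,3,0,1,0,0,0,12,1,10,1,0,0,0,0,0,20,1,0,0,0,0,0,20,0.6,0,0,0,0,0,15,0.6,0,0,0,0,0,0,0.6,0,0,0,0,0,0,0.6],
  grip_force=25,
)

```text
time_s: 4.8
tool_pos: [0.5988, -0.1343, 0.2366]
eef_rot: [1.0, 0.012, -0.0, -0.0]
force: [-0.2, 0.3, 0.3]
finger_gap: 0.8
```

```bash
python3 - <<'E'
from h import *
s=sense();print(s["time_s"],s["tool_pos"],s["finger_gap"])
n="wrist";m=camera_model(n);im,d=snapshot(n);cv2.imwrite("pics/w2.png",im);np.save("pics/w2.npy",d)
for t,z in(("loupe_fin",.213),("pointer_tip",.045)):
    for r in mark_of(n,t)[:2]: 
        c=r["centre"];print(t,round(r["p"],2),np.round(c,1),np.round(at_z(m,c[0],c[1],z),4))
E
```

```text
4.8 [ 0.5988404  -0.13429691  0.23655939] 0.8004867476336333
loupe_fin 0.64 [328.9 278.5] [ 0.5978 -0.1359  0.213 ]
pointer_tip 0.79 [225.4 173.7] [ 0.6288 -0.0374  0.045 ]
pointer_tip 0.51 [157.1  14. ] [0.7621 0.0121 0.045 ]
```

View pics/w2.png

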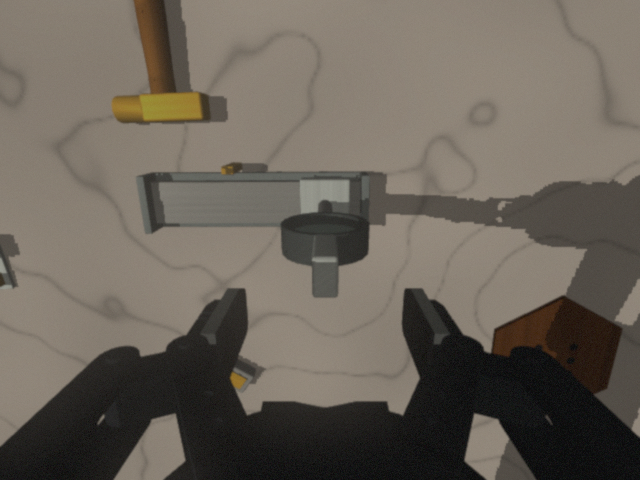

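>>> carry_out(
  moves=[0,0,0,0,0,20,0.6,0,0,0,0,0,20,0.6,0,0,0,0,0,12,0.6,0,0,0,0,0,0,-1,0,0,0,0,0,0,-1,0,0,0,0,0,0,-1,0,0,0,0,0,0,-1,0,0,0,0,0,0,-1,0,0,0,0,0,0,-1,0,0,0,0,0,0,-1],
  grip_force=25,
)

```text
time_s: 5.95
tool_pos: [0.5997, -0.1342, 0.1858]
eef_rot: [1.0, 0.012, 0.001, 0.0]
force: [-1.1, -0.5, 5.8]
finger_gap: 0.161
```

>>> carry_out(
  moves=[0,0,0,0,-3,0,-1,0,0,0,0,-7,0,-1,0,0,0,0,-10,0,-1,0,0,0,0,-12,0,-1,0,0,0,0,-12,0,-1,0,0,0,0,-12,0,-1,0,0,0,0,-12,0,-1,0,0,0,0,-10,0,-1,0,0,0,0,-8,0,-1,0,0,0,0,-4,0,-1,0,0,0,0,0,0,-1,0,0,0,0,0,0,-1],
)

```text
time_s: 7.15
tool_pos: [0.5973, -0.0435, 0.1858]
eef_rot: [1.0, 0.012, 0.001, -0.0]
force: [-1.5, 2.1, 7.8]
finger_gap: 0.163
```

```bash
cat > chk.py <<'E'
from h import *
import sys
tag=sys.argv[1]
s=sense();print(s["time_s"],s["tool_pos"],s["finger_gap"],s["force"])
yr=np.array([-.0265,.99965,0])
for n in("wrist","top","scene"):
    m=camera_model(n);im,d=snapshot(n);cv2.imwrite(f"pics/{n}{tag}.png",im);np.save(f"pics/{n}{tag}.npy",d)
    for t,z in(("loupe_fin",.213),("pointer_tip",.045),("loupe_focus",.14)):
        for r in mark_of(n,t)[:1]: 
            c=r["centre"];p=at_z(m,c[0],c[1],z);print(n,t,round(r["p"],2),np.round(c,1),np.round(p,4),'yr',round(p@yr,4))
E
python3 chk.py 3
```

```text
7.15 [ 0.59725697 -0.0434547   0.18579995] 0.16311905976012236 [-1.5266872   2.10135418  7.83621584]
wrist loupe_fin 0.8 [323.7 338.2] [ 0.5941 -0.0425  0.213 ] yr -0.0582
wrist pointer_tip 0.61 [318.6 181.7] [ 0.6294 -0.0371  0.045 ] yr -0.0537
top loupe_focus 0.6 [324.3 245.2] [ 0.5413 -0.048   0.14  ] yr -0.0624
scene loupe_fin 0.98 [326.8 228. ] [ 0.5962 -0.0415  0.213 ] yr -0.0573
scene pointer_tip 0.48 [325.4 305.9] [ 0.6357 -0.0376  0.045 ] yr -0.0544
```

View pics/wrist3.png

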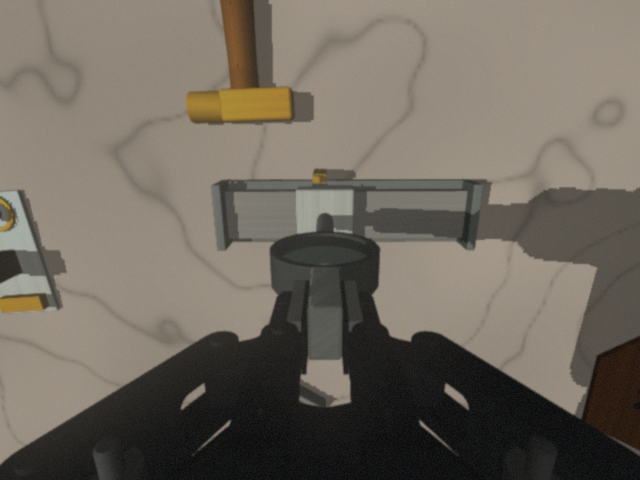

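View pics/scene3.png

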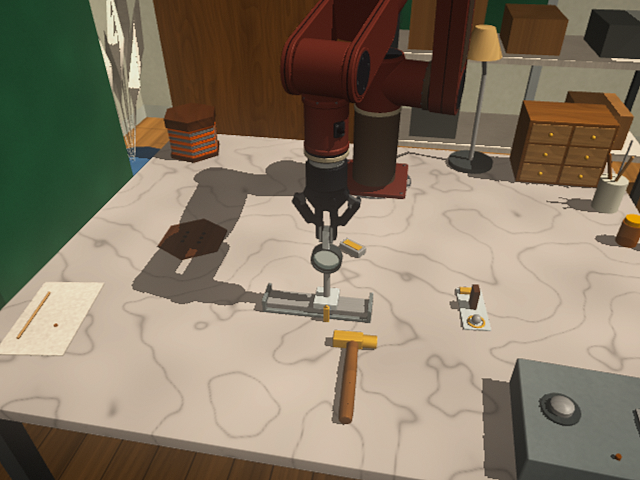

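```bash
python3 - <<'E'
from h import *
im=cv2.imread("pics/wrist3.png");cv2.imwrite("pics/w3c.png",cv2.resize(im[155:255,265:385],None,fx=6,fy=6,interpolation=cv2.INTER_NEAREST))
E
```

```text
(no output)
```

View pics/w3c.png

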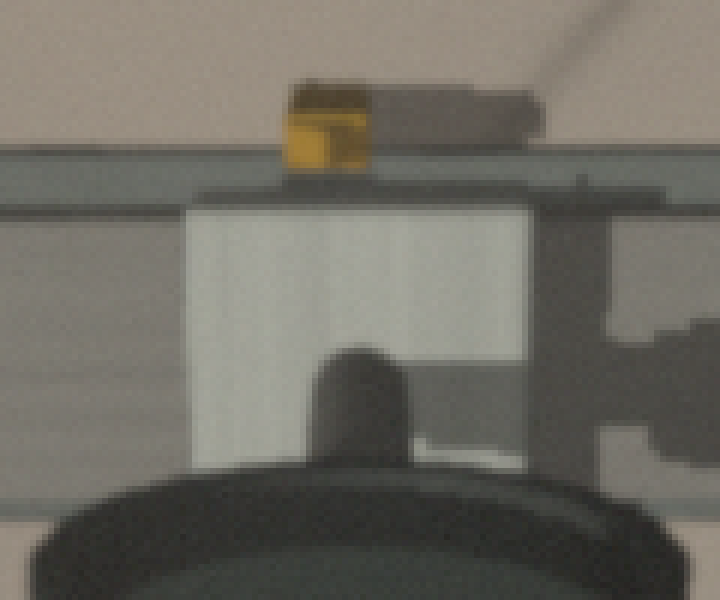

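```bash
python3 - <<'E'
from h import *
m=camera_model("wrist");yr=np.array([-.0265,.99965,0])
a=at_z(m,324.7,189.7,.04);b=at_z(m,319.5,178.5,.045);c=at_z(m,319.5,178.5,.042)
print(a,a@yr,b,b@yr,c@yr,(b-a)@yr)
for u in (296.2,353.2): print(at_z(m,u,189.7,.04)@yr)
E
```

```text
[ 0.62206693 -0.04228002  0.04      ] -0.05874999444048354 [ 0.63206512 -0.03777622  0.045     ] -0.054512727343362946 -0.05446666443049006 0.0042372670971205905
-0.03474843049009428
-0.0827488350114592
```

>>> carry_out(
  moves=[0,0,0,0,-2,0,-1,0,0,0,0,-2.3,0,-1,0,0,0,0,0,0,-1,0,0,0,0,0,0,-1,0,0,0,0,0,0,-1],
)

```text
time_s: 8.25
tool_pos: [0.5972, -0.0399, 0.1858]
eef_rot: [1.0, 0.012, 0.001, 0.0]
force: [-1.4, -1.1, 7.6]
finger_gap: 0.163
```

```bash
python3 chk.py 4; python3 - <<'E'
from h import *
im=cv2.imread("pics/wrist4.png");cv2.imwrite("pics/w4c.png",cv2.resize(im[155:255,265:385],None,fx=6,fy=6,interpolation=cv2.INTER_NEAREST))
E
```

```text
8.25 [ 0.59717651 -0.03988588  0.18583957] 0.16296268280861972 [-1.36768357 -1.06017649  7.64826584]
wrist loupe_fin 0.65 [325.8 334.3] [ 0.5957 -0.0397  0.213 ] yr -0.0555
wrist pointer_tip 0.47 [323.2 181.9] [ 0.6293 -0.0375  0.045 ] yr -0.0541
top loupe_focus 0.49 [323.5 246. ] [ 0.5397 -0.0465  0.14  ] yr -0.0607
scene loupe_fin 0.73 [330.5 228.2] [ 0.5957 -0.0343  0.213 ] yr -0.0501
scene pointer_tip 0.6 [323.9 306.7] [ 0.6386 -0.0402  0.045 ] yr -0.0571
scene loupe_focus 0.64 [325.2 304. ] [ 0.7309 -0.0211  0.14  ] yr -0.0405
```

View pics/w4c.png

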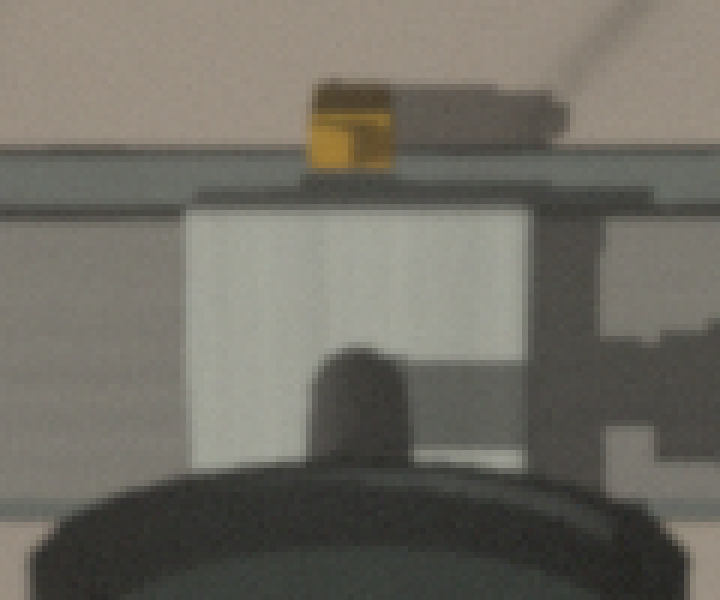

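>>> carry_out(
  moves=[0,0,0,0,-1,0,-1,0,0,0,0,0,0,-1,0,0,0,0,0,0,-1,0,0,0,0,0,0,-1],
)

```text
time_s: 9.25
tool_pos: [0.5972, -0.0391, 0.1858]
eef_rot: [1.0, 0.012, 0.001, 0.001]
force: [-3.1, -0.8, 6.9]
finger_gap: 0.164
```

```bash
python3 chk.py 5; python3 - <<'E'
from h import *
im=cv2.imread("pics/wrist5.png");cv2.imwrite("pics/w5c.png",cv2.resize(im[155:255,265:385],None,fx=6,fy=6,interpolation=cv2.INTER_NEAREST))
E
```

```text
9.25 [ 0.59716744 -0.03913011  0.18583037] 0.16413323294326299 [-3.10009973 -0.81598317  6.9007108 ]
wrist loupe_fin 0.56 [326.5 337. ] [ 0.5945 -0.0392  0.213 ] yr -0.055
wrist pointer_tip 0.52 [324.4 178.4] [ 0.6321 -0.0377  0.045 ] yr -0.0544
wrist loupe_focus 0.29 [324.6 178.8] [ 0.6452 -0.0374  0.14  ] yr -0.0545
top loupe_fin 0.2 [178.8 223.1] [0.5784 0.2236 0.213 ] yr 0.2082
scene loupe_fin 0.78 [328.8 227.6] [ 0.5942 -0.0379  0.213 ] yr -0.0536
scene pointer_tip 0.49 [323.2 307.8] [ 0.642  -0.0411  0.045 ] yr -0.0581
```

View pics/w5c.png

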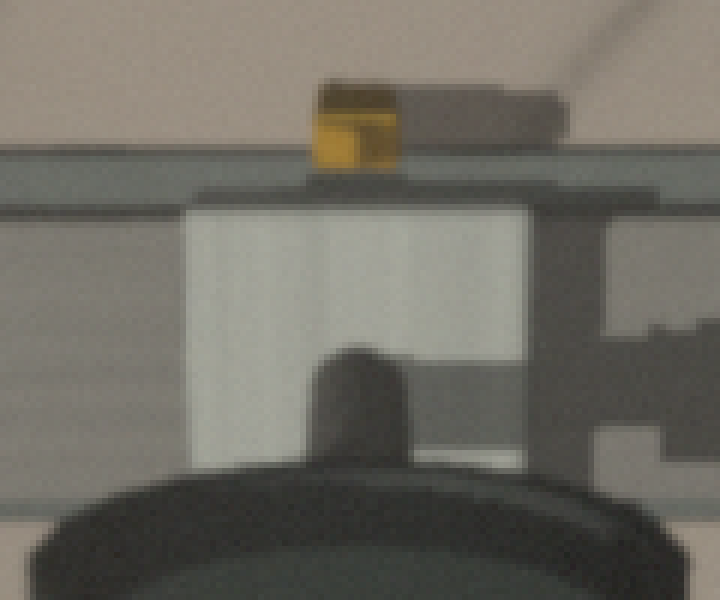

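>>> carry_out(
  moves=[0,0,0,0,0,0,0.6,0,0,0,0,0,0,0.6,0,0,0,0,0,0,0.6,0,0,0,0,0,0,0.6,0,0,0,0,0,-15,0.6,0,0,0,0,0,-25,0.6,0,0,0,0,0,-25,0.6,0,0,0,0,0,-15,0.6,0,0,0,0,0,0,0.6],
)

```text
time_s: 10.75
tool_pos: [0.5983, -0.039, 0.2681]
eef_rot: [1.0, 0.012, 0.003, 0.001]
force: [-0.1, -0.2, 1.5]
finger_gap: 0.798
```

```bash
python3 chk.py 6; python3 - <<'E'
from h import *
im=cv2.imread("pics/wrist6.png");cv2.imwrite("pics/w6c.png",cv2.resize(im[175:275,265:385],None,fx=6,fy=6,interpolation=cv2.INTER_NEAREST))
n="wrist";m=camera_model(n);d=np.load("pics/wrist6.npy")
for r in mark_of(n,"tray")[:1]+mark_of(n,"tray_pocket")[:1]: print(r,at_z(m,*r["centre"],0.003))
E
```

```text
10.75 [ 0.59831008 -0.03895398  0.26810874] 0.7976167875733267 [-0.05993874 -0.22972374  1.52932948]
wrist loupe_fin 0.63 [327.5 262.6] [ 0.5938 -0.0403  0.213 ] yr -0.056
wrist pointer_tip 0.61 [326.3 170.6] [ 0.631  -0.0396  0.045 ] yr -0.0563
top loupe_fin 0.73 [320.1 244.3] [ 0.5395 -0.0413  0.213 ] yr -0.0556
top loupe_focus 0.62 [179.2 222.9] [0.5848 0.2412 0.14  ] yr 0.2256
scene loupe_fin 0.97 [329.3 227. ] [ 0.592  -0.0373  0.213 ] yr -0.053
scene pointer_tip 0.64 [323.1 304. ] [ 0.6308 -0.0433  0.045 ] yr -0.06
{'centre': [72.8, 241.0], 'p': 0.85} [0.53005692 0.27097267 0.003     ]
{'centre': [62.0, 197.7], 'p': 0.8} [0.58414063 0.27341704 0.003     ]
```

View pics/wrist6.png

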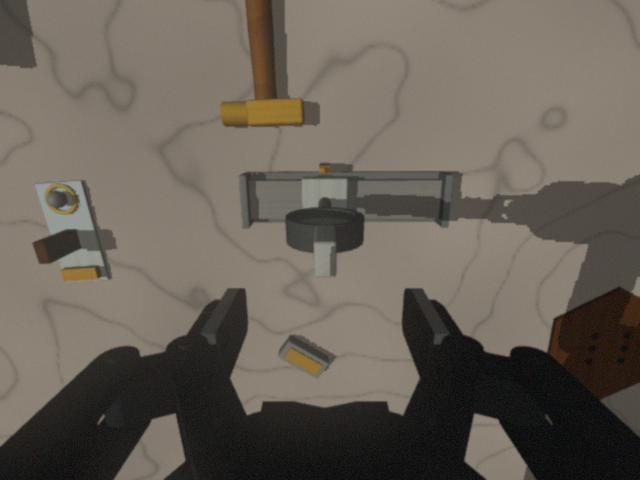

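View pics/w6c.png

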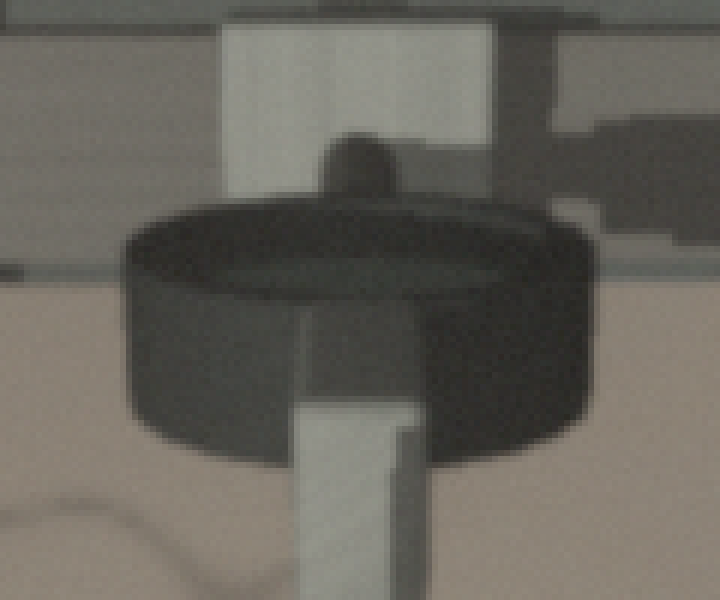

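>>> carry_out(
  moves=[0,0,0,-5,-15,0,0.6,0,0,0,-15,-35,0,0.6,0,0,0,-20,-45,0,0.6,0,0,0,-20,-45,0,0.6,0,0,0,-20,-45,0,0.6,0,0,0,-20,-45,0,0.6,0,0,0,-20,-40,0,0.6,0,0,0,-10,-32,0,0.6,0,0,-0.096,0,0,0,0.6,0,0,0,0,0,0,0.6,0,0,0,0,0,0,0.6],
)

```text
time_s: 12.55
tool_pos: [0.4591, 0.2604, 0.2644]
eef_rot: [0.998, 0.059, 0.0, 0.0]
force: [0.8, -0.2, -0.5]
finger_gap: 0.803
```

```bash
cat > tr.py <<'E'
from h import *
import sys
s=sense();Rt=R.from_quat(s["eef_rot"]).as_matrix();print(s["time_s"],s["tool_pos"],'yaw',np.degrees(np.arctan2(Rt[1,0],Rt[0,0])))
for n in("wrist","top"):
    m=camera_model(n);im,d=snapshot(n);cv2.imwrite(f"pics/{n}{sys.argv[1]}.png",im);np.save(f"pics/{n}{sys.argv[1]}.npy",d)
    for t,z in(("tray",.0),("tray_pocket",.005),("ball_center",.015),("loupe_fin",.213),("pointer_tip",.045)):
        for r in mark_of(n,t)[:1]: print(n,t,round(r["p"],2),np.round(r["centre"],1),np.round(at_z(m,*r["centre"],z),4))
    r=trace(n,"tray")
    if r:
        v,u=np.nonzero(r[0]["pixels"]&(d>0));P=np.array([at_d(m,a,b,c) for a,b,c in zip(u,v,d[v,u])])
        for lo,hi in((-.002,.012),(.045,.07)):
            Q=P[(P[:,2]>lo)&(P[:,2]<hi)]
            if len(Q)>5: print(n,lo,len(Q),cv2.minAreaRect((Q[:,:2]*1000).astype(np.float32)))
E
python3 tr.py 7
```

```text
12.55 [0.45909212 0.26041696 0.26438733] yaw 6.765111934931432
wrist tray 0.96 [325.8 127.7] [0.5331 0.2685 0.    ]
wrist tray_pocket 0.61 [326.7  74.6] [0.5871 0.274  0.005 ]
wrist ball_center 0.8 [329.2  72.5] [0.588  0.2715 0.015 ]
wrist -0.002 4877 ((542.6500244140625, 269.5126037597656), (127.93878936767578, 58.544063568115234), 4.993035316467285)
wrist 0.045 391 ((536.4592895507812, 268.9395446777344), (26.003517150878906, 13.525422096252441), 6.517852306365967)
top tray 0.6 [184.1 248.1] [0.5404 0.2642 0.    ]
top tray_pocket 0.64 [179.9 222.4] [0.597  0.2736 0.005 ]
top ball_center 0.48 [179.  224.9] [0.5906 0.273  0.015 ]
top loupe_fin 0.61 [317.  212.9] [ 0.5981 -0.0353  0.213 ]
top pointer_tip 0.42 [321.1 204.8] [ 0.6322 -0.0395  0.045 ]
top -0.002 1152 ((544.5191040039062, 271.29608154296875), (128.71078491210938, 60.31184005737305), 7.152254104614258)
top 0.045 95 ((538.6589965820312, 270.1902770996094), (26.08263397216797, 15.492549896240234), 6.907467365264893)
```

View pics/wrist7.png

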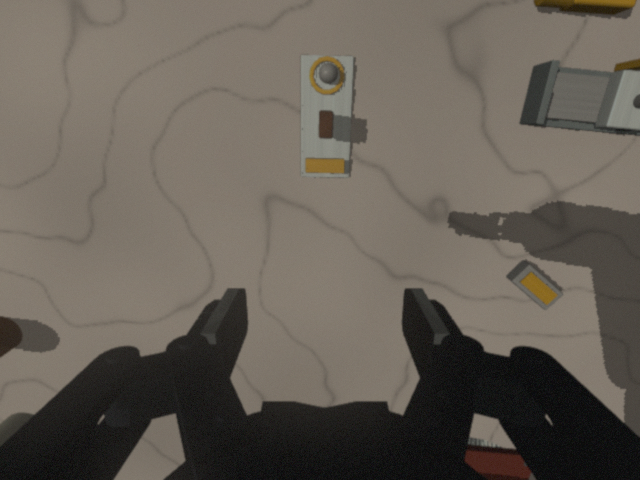

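>>> carry_out(
  moves=[0,0,0,10,0,5,0.6,0,0,0,20,0,20,0.6,0,0,0,25,0.6,30,0.6,0,0,0,15,0,35,0.6,0,0,0,8,0,35,0.6,0,0,0,0,0,25,0.6,0,0,0,0,0,10,0.6,0,0,0,0,0,0,0.6,0,0,0,0,0,0,0.6],
)

```text
time_s: 14.15
tool_pos: [0.5379, 0.2692, 0.1055]
eef_rot: [0.998, 0.06, 0.001, -0.0]
force: [0.7, 0.1, 0.3]
finger_gap: 0.802
```

```bash
python3 tr.py 8
```

```text
14.15 [0.53789777 0.26921075 0.10548035] yaw 6.86968516227647
wrist tray 0.83 [324.  235.5] [0.5349 0.27   0.    ]
wrist tray_pocket 0.71 [326.2 165. ] [0.5876 0.2748 0.005 ]
wrist ball_center 0.78 [332.2 167.3] [0.5876 0.2708 0.015 ]
wrist -0.002 9670 ((541.6194458007812, 269.796630859375), (130.7236785888672, 58.03253173828125), 5.6620707511901855)
wrist 0.045 1053 ((536.9857177734375, 269.2422790527344), (25.94867515563965, 13.894234657287598), 6.453108787536621)
top tray 0.64 [179.9 224.7] [0.5923 0.2748 0.    ]
top tray_pocket 0.71 [179.1 224.1] [0.5932 0.2753 0.005 ]
top ball_center 0.66 [330.6 221.6] [ 0.5987 -0.0598  0.015 ]
top loupe_fin 0.59 [318.3 215.1] [ 0.594  -0.0377  0.213 ]
top pointer_tip 0.63 [288.5 141.8] [0.769  0.0315 0.045 ]
top -0.002 819 ((544.6405029296875, 271.0662841796875), (128.7513427734375, 59.18204879760742), 4.588074684143066)
top 0.045 20 ((528.4658203125, 268.3895568847656), (5.5642571449279785, 14.22741413116455), 28.328506469726562)
```

View pics/wrist8.png

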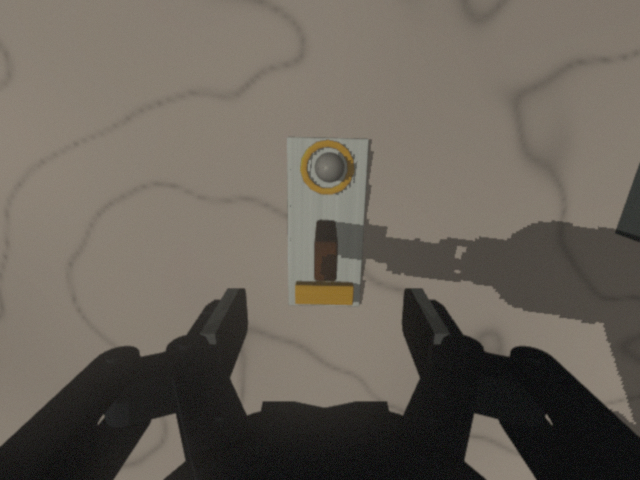

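>>> carry_out(
  moves=[0,0,0,0,0,10,0.6,0,0,0,0,0,20,0.6,0,0,0,0,0,25,0.6,0,0,0,0,0,20,0.6,0,0,0,0,0,10,0.6,0,0,0,0,0,0,0.4,0,0,0,0,0,0,0.2,0,0,0,0,0,0,0,0,0,0,0,0,0,-0.2,0,0,0,0,0,0,-0.4,0,0,0,0,0,0,-0.5,0,0,0,0,0,0,-0.6],
  grip_force=45,
)

```text
time_s: 16.05
tool_pos: [0.5372, 0.2689, 0.0196]
eef_rot: [0.998, 0.06, 0.0, -0.0]
force: [-0.1, -0.3, 0.0]
finger_gap: 0.196
```

>>> carry_out(
  moves=[0,0,0,0,0,0,-0.65,0,0,0,0,0,0,-0.7,0,0,0,0,0,0,-0.8,0,0,0,0,0,0,-1,0,0,0,0,0,0,-1,0,0,0,0,0,0,-1,0,0,0,0,0,0,-1],
  grip_force=45,
)

```text
time_s: 16.75
tool_pos: [0.5371, 0.2689, 0.0194]
eef_rot: [0.998, 0.06, 0.0, -0.0]
force: [-0.7, -0.9, 2.6]
finger_gap: 0.161
```

```bash
python3 tr.py 9
```

```text
16.75 [0.53712207 0.26890139 0.0194427 ] yaw 6.864308643442974
wrist tray 0.85 [322.9 282.9] [0.5353 0.2702 0.    ]
wrist ball_center 0.7 [334.3 186.5] [0.5878 0.2715 0.015 ]
wrist -0.002 15313 ((539.3588256835938, 269.9462585449219), (134.05191040039062, 58.38103103637695), 6.352767467498779)
wrist 0.045 2884 ((536.947021484375, 270.2952575683594), (26.47504234313965, 15.477558135986328), 7.291809558868408)
top tray 0.75 [182.6 246.7] [0.5434 0.2676 0.    ]
top tray_pocket 0.75 [178.2 225.7] [0.5896 0.2772 0.005 ]
top ball_center 0.4 [177.1 222.2] [0.5966 0.2773 0.015 ]
top loupe_fin 0.75 [319.3 213.8] [ 0.5964 -0.0396  0.213 ]
top pointer_tip 0.37 [320.9 201.7] [ 0.6388 -0.039   0.045 ]
top -0.002 593 ((545.9085693359375, 266.31805419921875), (129.44528198242188, 51.22761535644531), 12.6017484664917)
```

View pics/wrist9.png

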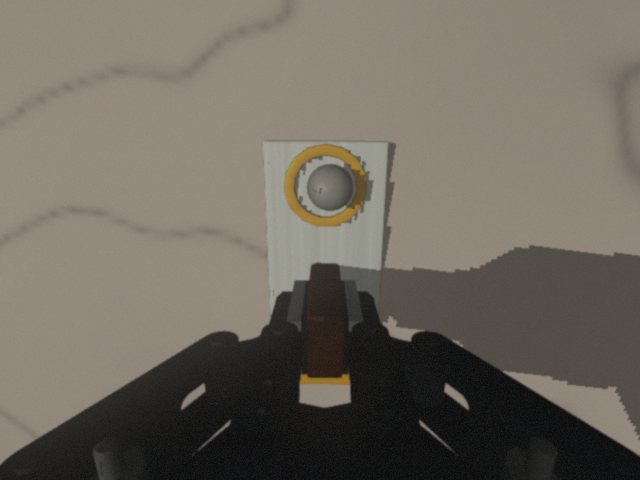

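>>> carry_out(
  moves=[0,0,0,0,0,-2,-1,0,0,0,0,0,-6,-1,0,0,0.005,0,0,-11,-1,0,0,0.012,0,0,-15,-1,0,0,0.015,0,0,-17,-1,0,0,0.016,0,0,-17,-1,0,0,0.015,0,0,-17,-1,0,0,0.012,0,0,-15,-1,0,0,0.01,0,0,-12,-1,0,0,0.006,0,0,-8,-1,0,0,0.003,0,0,-4,-1,0,0,0,0,0,-1,-1],
)

```text
time_s: 18.65
tool_pos: [0.5371, 0.2689, 0.1445]
eef_rot: [1.0, 0.013, 0.0, -0.0]
force: [-0.4, 0.1, -2.3]
finger_gap: 0.158
```

```bash
cat > hold.py <<'E'
from h import *
import sys
s=sense();Rt=R.from_quat(s["eef_rot"]).as_matrix();print(s["time_s"],s["tool_pos"],'yaw',np.degrees(np.arctan2(Rt[1,0],Rt[0,0])),'zax',Rt[:,2],s["finger_gap"],s["force"])
zu=s["tool_pos"][2]-.0194
yr=np.array([-.0262,.99966,0]);xr=np.array([.99966,.0262,0])
for n in("wrist","scene","top"):
    m=camera_model(n);im,d=snapshot(n);cv2.imwrite(f"pics/{n}{sys.argv[1]}.png",im);np.save(f"pics/{n}{sys.argv[1]}.npy",d)
    for t,z in(("tray_pocket",zu+.005),("ball_center",zu+.015),("loupe_fin",.213),("loupe_focus",.14),("pointer_tip",.045)):
        for r in mark_of(n,t)[:1]:
            p=at_z(m,*r["centre"],z);print(n,t,round(r["p"],2),np.round(r["centre"],1),np.round(p,4),'xr,yr',round(p@xr,4),round(p@yr,4))
    for t in("ball_center","tray"):
      r=trace(n,t)
      if r and r[0]["p"]>.3:
        v,u=np.nonzero(r[0]["pixels"]&(d>0));P=np.array([at_d(m,a,b,c) for a,b,c in zip(u,v,d[v,u])])
        print(n,t,'depth pct',np.round(np.percentile(P,[3,50,97],axis=0),4).tolist())
        if t=="tray":
            Q=P[(abs(P[:,2]-zu-.005)<.004)]
            if len(Q)>30:
                A=np.c_[Q[:,:2]-Q[:,:2].mean(0),np.ones(len(Q))];k=np.linalg.lstsq(A,Q[:,2],rcond=None)[0];print('  plate slope',k[:2],'z',k[2],len(Q),'expected',zu+.005, cv2.minAreaRect((Q[:,:2]*1000).astype(np.float32)))
E
python3 hold.py 10
```

```text
18.65 [0.53705072 0.26887244 0.14452586] yaw 1.470365861214825 zax [ 1.29766677e-04  7.57012699e-05 -9.99999989e-01] 0.15846211493071946 [-0.4484328   0.10556539 -2.29158503]
wrist ball_center 0.88 [333. 185.] [0.5883 0.2673 0.1401] xr,yr 0.5951 0.2518
wrist ball_center depth pct [[0.5801, 0.2604, 0.1417], [0.5889, 0.2689, 0.1474], [0.5963, 0.277, 0.1504]]
wrist tray depth pct [[0.5266, 0.244, 0.1291], [0.5627, 0.2704, 0.1307], [0.6044, 0.2965, 0.1825]]
  plate slope [0.01361095 0.00033516] z 0.13065204593570404 14993 expected 0.13012585507095625 ((564.3711547851562, 270.1766052246094), (84.1152572631836, 56.28436279296875), 1.2611197233200073)
scene tray_pocket 0.61 [484.2 278.1] [0.5948 0.2689 0.1301] xr,yr 0.6017 0.2532
scene ball_center 0.66 [484.3 273.7] [0.5938 0.2674 0.1401] xr,yr 0.6006 0.2518
scene loupe_fin 0.66 [327.4 226.5] [ 0.5909 -0.0412  0.213 ] xr,yr 0.5897 -0.0567
scene pointer_tip 0.52 [484.  277.6] [0.4861 0.2915 0.045 ] xr,yr 0.4936 0.2787
scene ball_center depth pct [[0.5847, 0.2587, 0.1342], [0.5931, 0.2662, 0.1436], [0.5981, 0.2751, 0.1493]]
scene tray depth p
[... 362 characters left out ...]
nter 0.61 [166.7 219.9] [0.5907 0.2664 0.1401] xr,yr 0.5975 0.2508
top loupe_fin 0.93 [318.1 212.7] [ 0.5985 -0.0373  0.213 ] xr,yr 0.5973 -0.053
top loupe_focus 0.58 [321.4 246.2] [ 0.5393 -0.0423  0.14  ] xr,yr 0.538 -0.0564
top pointer_tip 0.67 [329.8 221.8] [ 0.5957 -0.0582  0.045 ] xr,yr 0.594 -0.0738
top ball_center depth pct [[0.5805, 0.2612, 0.1315], [0.5893, 0.2688, 0.1469], [0.5982, 0.2781, 0.152]]
top tray depth pct [[0.4852, 0.2451, 0.126], [0.5589, 0.2626, 0.1313], [0.6053, 0.2941, 0.141]]
  plate slope [0.00347371 0.00332524] z 0.13043830849604546 672 expected 0.13012585507095625 ((544.6917724609375, 268.1506652832031), (126.3374252319336, 54.19486999511719), 4.955383777618408)
```

View pics/wrist10.png

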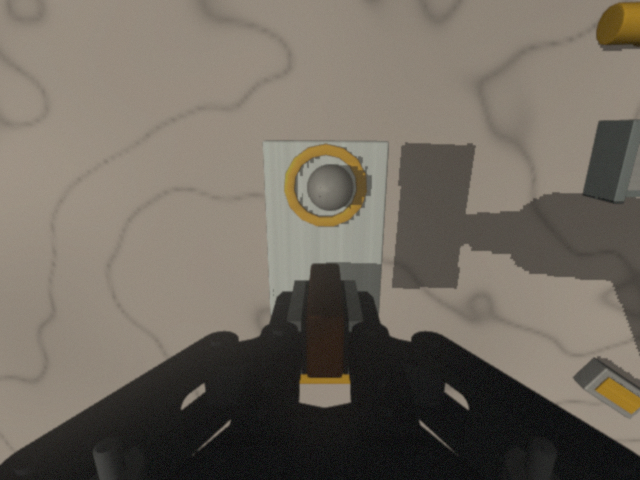

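View pics/scene10.png

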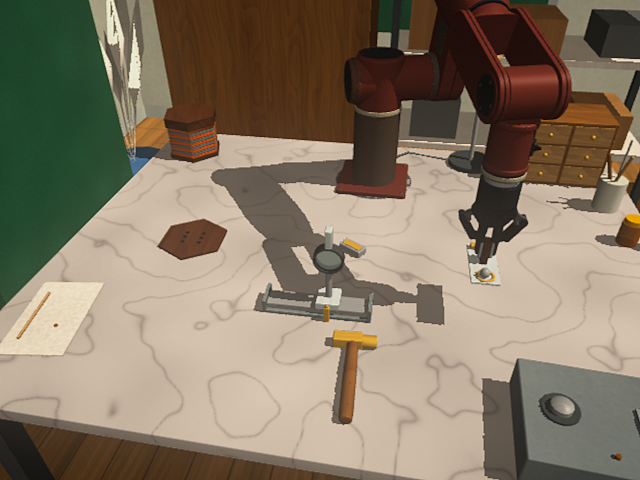

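>>> carry_out(
  moves=[0,0,0,-1,2,0,-1,0,0,0,-2,6,0,-1,0,0,0,-4,12,0,-1,0,0,0,-5,17,0,-1,0,0,0,-6,20,0,-1,0,0,0,-6,20,0,-1,0,0,0,-6,20,0,-1,0,0,0,-6,20,0,-1,0,0,0,-5,17,0,-1,0,0,0,-4,12,0,-1,0,0,0,-2,6,0,-1,0,0,0,-1,2,0,-1],
)

```text
time_s: 21.05
tool_pos: [0.4929, 0.1129, 0.1445]
eef_rot: [1.0, 0.012, 0.0, -0.0]
force: [1.0, 0.2, -2.4]
finger_gap: 0.158
```

>>> carry_out(
  moves=[0,0,0,-1,2,0,-1,0,0,0,-2,6,0,-1,0,0,0,-4,12,0,-1,0,0,0,-5,17,0,-1,0,0,0,-6,20,0,-1,0,0,0,-6,20,0,-1,0,0,0,-6,20,0,-1,0,0,0,-6,20,0,-1,0,0,0,-5,17,0,-1,0,0,0,-4,12,0,-1,0,0,0,-2,6,0,-1,0,0,0,-1,2,0,-1],
)

```text
time_s: 22.25
tool_pos: [0.4489, -0.042, 0.1443]
eef_rot: [1.0, 0.012, 0.0, -0.0]
force: [-0.3, 0.2, -2.1]
finger_gap: 0.159
```

```bash
python3 hold.py 11
```

```text
22.25 [ 0.44886098 -0.04198492  0.14431251] yaw 1.429585949433996 zax [ 9.23716704e-05  9.19913262e-05 -9.99999992e-01] 0.159144511367532 [-0.26296976  0.1982443  -2.14972267]
wrist ball_center 0.65 [333.8 187.8] [ 0.4989 -0.044   0.1399] xr,yr 0.4976 -0.0571
wrist ball_center depth pct [[0.4906, -0.0503, 0.1398], [0.4997, -0.0417, 0.1471], [0.5073, -0.0334, 0.1502]]
wrist tray depth pct [[0.4384, -0.0668, 0.1289], [0.4747, -0.0405, 0.1305], [0.5163, -0.0145, 0.1823]]
  plate slope [ 0.01292001 -0.0001129 ] z 0.13045793882995316 14962 expected 0.1299125121714908 ((475.96051025390625, -40.74472427368164), (84.50032806396484, 56.19612503051758), 1.147634744644165)
scene tray_pocket 0.87 [334.9 238.3] [ 0.5123 -0.0382  0.1299] xr,yr 0.5111 -0.0516
scene ball_center 0.57 [333.6 230.9] [ 0.4993 -0.0432  0.1399] xr,yr 0.498 -0.0563
scene loupe_fin 0.65 [326.1 231.6] [ 0.6085 -0.0407  0.213 ] xr,yr 0.6072 -0.0566
scene pointer_tip 0.45 [325.  303.8] [ 0.6296 -0.0395  0.045 ] xr,yr 0.6283 -0.056
scene ball_center depth pct [[0.4961, -0.0437, 0.1378], [0.5043, -0.039, 0.1446], [0.5092, -0.034
[... 423 characters left out ...]
 266.2] [ 0.4999 -0.0397  0.1399] xr,yr 0.4986 -0.0528
top loupe_fin 0.9 [319.2 212. ] [ 0.5998 -0.0394  0.213 ] xr,yr 0.5986 -0.0551
top loupe_focus 0.7 [321.6 244.4] [ 0.5428 -0.0427  0.14  ] xr,yr 0.5415 -0.0569
top pointer_tip 0.36 [320.5 203. ] [ 0.636  -0.0382  0.045 ] xr,yr 0.6348 -0.0548
top ball_center depth pct [[0.4944, -0.0496, 0.1316], [0.5021, -0.0418, 0.1469], [0.51, -0.0319, 0.1515]]
top tray depth pct [[0.4926, -0.0653, 0.1256], [0.5104, -0.0454, 0.1304], [0.5203, -0.0117, 0.1382]]
  plate slope [-0.01136555  0.00554594] z 0.12987991769962764 240 expected 0.1299125121714908 ((505.4019775390625, -37.39081573486328), (29.778095245361328, 55.8025016784668), 0.12724943459033966)
```

View pics/wrist11.png

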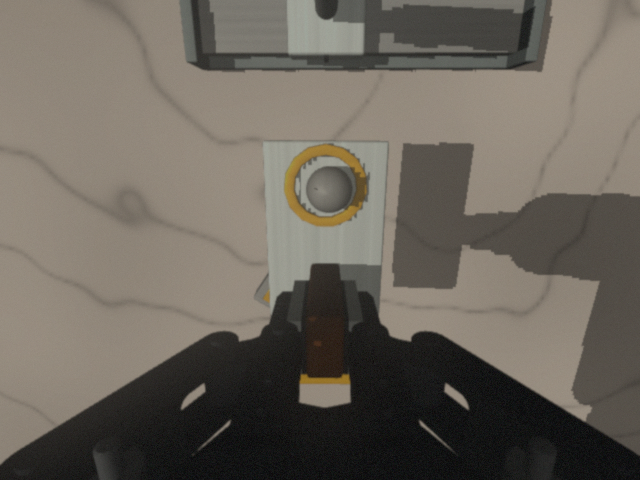

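>>> carry_out(
  moves=[0,0,0,1,0,0,-1,0,0,0,3,0,0,-1,0,0,0,5,0,0,-1,0,0,0,7,0,0,-1,0,0,0,8,0,0,-1,0,0,0,7,0,0,-1,0,0,0,6,0,0,-1,0,0,0,4,0,0,-1,0,0,0,2,0,0,-1,0,0,0,0,0,0,-1,0,0,0,0,0,0,-1],
)

```text
time_s: 24.55
tool_pos: [0.4918, -0.0404, 0.1442]
eef_rot: [1.0, 0.013, -0.0, -0.0]
force: [0.1, 0.7, -2.4]
finger_gap: 0.158
```

```bash
python3 hold.py 12; python3 - <<'E'
from h import *
im=cv2.imread("pics/top12.png");a=cv2.resize(im[185:285,260:380],None,fx=5,fy=5,interpolation=cv2.INTER_CUBIC);cv2.imwrite("pics/t12c.png",a)
n="top";m=camera_model(n);d=np.load("pics/top12.npy")
P=[at_d(m,u,v,d[v,u]) for v in range(180,290) for u in range(250,400) if d[v,u]>0];P=np.array(P)
Q=P[(P[:,2]>.19)&(P[:,2]<.225)&(P[:,0]>.57)&(P[:,0]<.63)];print("fin top",cv2.minAreaRect((Q[:,:2]*1000).astype(np.float32)))
n="wrist";m=camera_model(n);d=np.load("pics/wrist12.npy")
P=np.array([at_d(m,u,v,d[v,u]) for v in range(0,200) for u in range(150,500) if d[v,u]>0])
for lo,hi in((.036,.044),(.2,.22),(.1,.18)):
    Q=P[(P[:,2]>lo)&(P[:,2]<hi)&(P[:,0]>.565)&(P[:,0]<.64)];
    if len(Q)>5:print(lo,len(Q),cv2.minAreaRect((Q[:,:2]*1000).astype(np.float32)),Q.min(0),Q.max(0))
E
```

```text
24.55 [ 0.49178698 -0.04035382  0.14420793] yaw 1.4775603940320465 zax [-3.72830919e-04  6.51283793e-05 -9.99999928e-01] 0.1579574638954126 [ 0.12078105  0.71343033 -2.43487982]
wrist ball_center 0.98 [334.9 189. ] [ 0.5414 -0.0428  0.1398] xr,yr 0.5401 -0.057
wrist ball_center depth pct [[0.5331, -0.0494, 0.1409], [0.5424, -0.0409, 0.147], [0.5499, -0.0328, 0.15]]
wrist tray depth pct [[0.4814, -0.0651, 0.1288], [0.5176, -0.0387, 0.1303], [0.5591, -0.0128, 0.1822]]
  plate slope [0.01312494 0.00086565] z 0.13032542597110452 14927 expected 0.1298079276323508 ((518.756591796875, -39.13406753540039), (84.7485580444336, 56.29048538208008), 1.178003191947937)
scene tray_pocket 0.91 [332.7 246.1] [ 0.541  -0.0383  0.1298] xr,yr 0.5398 -0.0525
scene loupe_fin 0.73 [328.5 228.1] [ 0.596  -0.0382  0.213 ] xr,yr 0.5948 -0.0538
scene pointer_tip 0.57 [321.6 305.7] [ 0.6364 -0.0454  0.045 ] xr,yr 0.635 -0.0621
scene tray depth pct [[0.4457, -0.0474, 0.1275], [0.5033, -0.0291, 0.1313], [0.5429, -0.013, 0.1822]]
  plate slope [ 0.00279703 -0.01430903] z 0.12999119358940747 272 expected 0.12980792
[... 405 characters left out ...]
  0.045 ] xr,yr 0.6333 -0.0563
fin top ((597.5595092773438, -36.31721496582031), (23.905658721923828, 13.116805076599121), 1.4778285026550293)
0.036 2686 ((592.0084838867188, -4.944179534912109), (119.84627532958984, 46.2418212890625), 87.4625473022461) [ 0.56761863 -0.06401967  0.03605961] [0.61754349 0.05419676 0.04347958]
0.2 3402 ((586.5040283203125, -38.8028450012207), (6.570277690887451, 14.084903717041016), 1.627598762512207) [ 0.58319561 -0.04582217  0.20000168] [ 0.58998786 -0.03167881  0.21570649]
0.1 10377 ((594.9260864257812, -38.64421844482422), (23.15128517150879, 62.34691619873047), 1.5502040386199951) [ 0.58326074 -0.07007269  0.1108182 ] [ 0.60724098 -0.0077494   0.17998158]
```

View pics/wrist12.png

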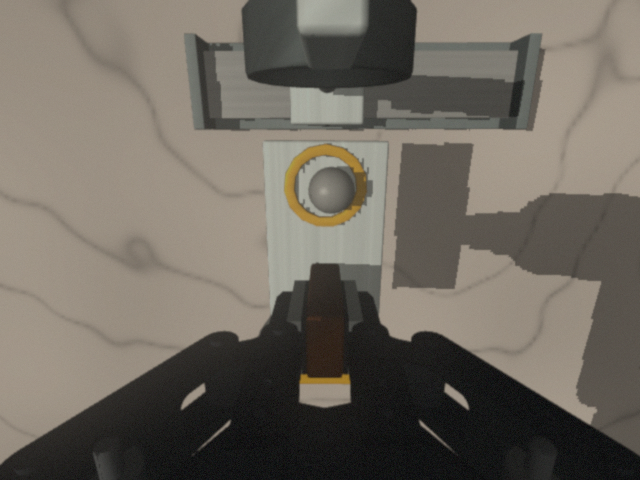

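View pics/t12c.png

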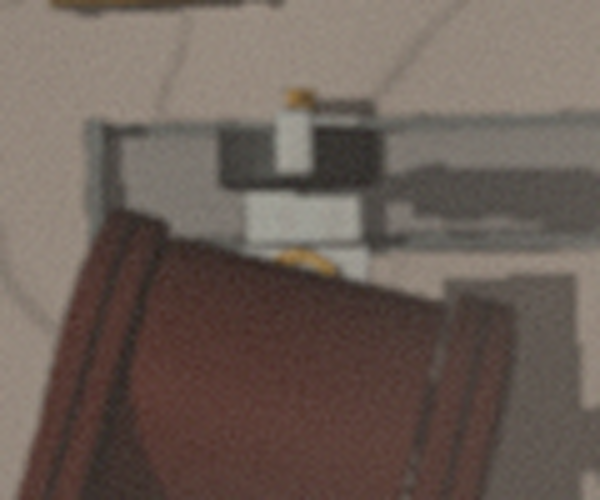

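View pics/scene12.png

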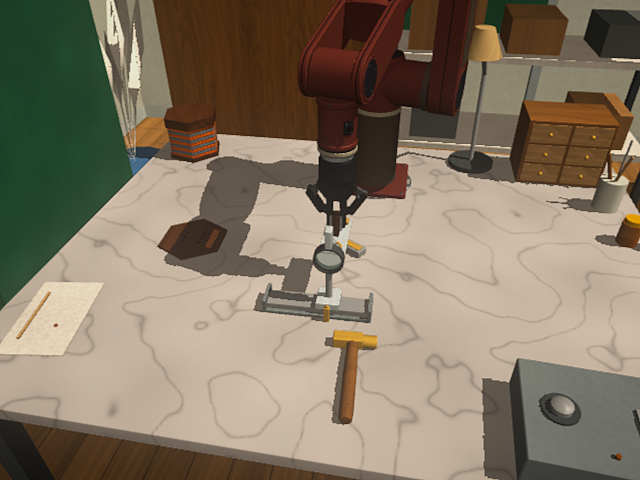

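>>> carry_out(
  moves=[0,0,0,-0.5,0,0,-1,0,0,0,-0.8,-0.3,0,-1,0,0,0,-0.5,0,0,-1,0,0,0,0,0,0,-1,0,0,0,0,0,0,-1,0,0,0,0,0,0,-1,0,0,0,0,0,0,-1],
)

```text
time_s: 26.45
tool_pos: [0.4902, -0.0401, 0.1443]
eef_rot: [1.0, 0.013, 0.0, -0.0]
force: [-0.3, 0.6, -2.6]
finger_gap: 0.156
```

```bash
python3 hold.py 13 | head -6; python3 - <<'E'
from h import *
im=cv2.imread("pics/wrist13.png");cv2.imwrite("pics/w13c.png",cv2.resize(im[0:240,180:460],None,fx=2.5,fy=2.5))
E
```

```text
26.45 [ 0.49019411 -0.04012359  0.14430086] yaw 1.4791920732256851 zax [ 2.46858999e-05  3.29295250e-06 -1.00000000e+00] 0.1563580452006343 [-0.29524682  0.55189257 -2.58636674]
wrist tray_pocket 0.31 [357.1  83.4] [ 0.5829 -0.0508  0.1299] xr,yr 0.5814 -0.066
wrist ball_center 0.67 [333.2 188.1] [ 0.5402 -0.0419  0.1399] xr,yr 0.5389 -0.056
wrist ball_center depth pct [[0.5318, -0.0492, 0.1408], [0.5409, -0.0408, 0.1472], [0.5483, -0.0325, 0.1501]]
wrist tray depth pct [[0.4798, -0.0649, 0.129], [0.516, -0.0385, 0.1305], [0.5576, -0.0127, 0.1823]]
  plate slope [ 0.01319873 -0.00058889] z 0.13045426218089554 14877 expected 0.1299008570448959 ((517.2899169921875, -38.829734802246094), (84.55511474609375, 56.14862823486328), 1.243351936340332)
```

View pics/w13c.png

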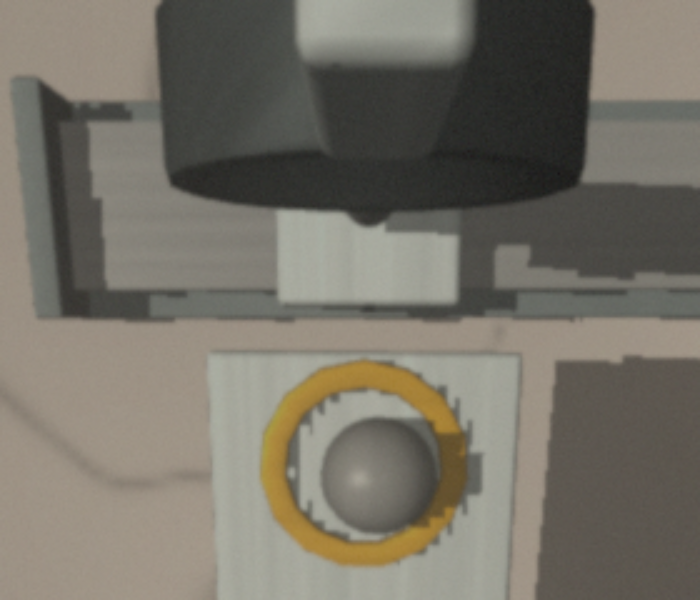

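```bash
python3 -c "
from bench import *
print(finish_job())"
```

```text
the job is handed in; nothing more can be done
None
```

The job was handed in at about 26.7 s. I gripped the loupe by its fin and slid it about 95 mm to the pointer. I then picked up the tray by its wooden grip, carried it smoothly and held it in front of the lens on the robot's side.

What the last checks showed:
- **Loupe:** in the wrist picture just before release, the carriage middle and pointer tip lined up to within about 0.3 mm. After release the block was unmoved, and the later views agreed roughly. The networks' fin and pointer readings in the scene and top cameras scattered by several mm, so I did not rely on them.
- **Tray:** it is held level with a firm grip. The plate slope reads about 0.1° to 0.8° depending on the camera, while the tool itself is vertical.
- **Ball:** it is in its pocket at about 0.140 m height. It rests off the pocket's centre, about 1–2 mm to one side of the lens axis, with the pocket centre a similar amount to the other.
- **Distance:** the ball is about 55 mm from the glass. The wrist and top cameras disagree by about 3 mm on where the lens is, so I set the tray between the two readings.
- **Clearance:** nothing touches the loupe. The tray's front edge is roughly 25 mm from the ring, and I saw nothing else on the bench disturbed.

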